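Measure the longest carton on a sprung slide gauge

ROBOT

A 6-joint arm with a two-finger parallel gripper is mounted at the origin on the work surface. World frame = base frame: x ahead of the robot, y to its left, z up, the work surface at z = 0. Lengths are in m, angles in rad, forces in N, time in s.
With the tool pointing down it reaches from about 0.35 to 0.875 m from the base axis. Payload 4.2 kg.
Tool frame: the origin (TCP) lies at the very end of the fingers, on their centre line; the grasp point (between the pads) lies 19 mm behind it; z points along the fingers, y is the direction in which the jaws open and shut (so a half turn about z gives the same grasp; the last joint's range is limited). The gripper opens to 85 mm and grips with 20 to 120 N. Pads are 22 mm wide; open, the fingers measure 114 mm over their backs; the gripper's body (76 mm by 85 mm) begins 54 mm behind the grasp point. The pads swing forward as they close: fully open they stand 13 mm farther back than shut.
Start: joints at [-1.06, 0.385, 0.008, 0, -1.194, -0.259], TCP at [0.156, -0.605, 0.196] pointing down, gripper open.
Joint ranges: [-3.14, 3.14], [-1.21, 2.06], [-1.07, 1.41], [-3.16, 2.05], [-2.99, -0.16], [-3.1, 3.1]. Speed limits (rad/s): [2.79, 2.79, 3.14, 3.14, 3.14, 3.14].

INTERFACE

Orientations are given as a unit quaternion [x, y, z, w].
In Python, from rig import ctrl, vision gives the robot as it stands.
- The arm moves only by the shell command python3 -m creep 'ROWS' [OPENING] [FORCE]. ROWS is JSON, a list of rows, each a list of 2 entries, a list of its own where there are three numbers: the shift along the world's x, y, z in mm, then the turn about the world's z in rad. A call has 1 to 8 rows; each row is the pose to reach, as a shift and turn from the pose commanded when the call began; what a row does not reach only later rows make up. A row lasts 1/12 s, in which the tool goes at most 41.7 mm and 7.16 degrees, less where a joint would pass 70% of its speed; a pose out of reach is approached as far as the arm can. A call with a gripper value outside its range is refused whole. OPENING is the opening, from 0 (shut) to 1 (fully open), set as the call begins (- or left out, the last holds). The fingers move at their own pace and stop on an object; FORCE is the grip in N (left out, the last holds). Time passes only in rows, so rows that repeat a pose let the fingers close. It gives the time, the measured TCP pose, the force and the opening at its end, in the units of the state.
- ctrl.read_state(): the state, without advancing time (a new reading comes with each control period).
- vision.capture(name): name is "scene" or "top" or "wrist"; returns the picture (384x512x3 uint8, blue, green, red); there is no depth.
- vision.get_calibration(name): a dict with "fov_y" (degrees; the focal length in pixels is half the picture's height over the tangent of half this angle, whatever the lens; pixels are square), "cx", "cy" (the principal point, pixels), "world_from_camera" (4x4, takes a point from camera to world coordinates). Camera axes: x right, y up, looking along -z (the intrinsics and any distortion apply to the point x, -y, -z); pixel columns grow to the right and rows downward; lengths in m; the calibration is good to about 2 mm. A picture is of the moment at which its call begins: read the wrist's pose just before it. get_calibration takes no time and is no camera call; for the wrist camera it gives the pose at the moment of the call.
- ctrl.finish_job(): hands the job in, once; it reports no verdict.
The state is a dict: "time_s": time; "joint_positions": joint angles; "joint_vel": joint speeds; "tau": joint torques, N m; "tool_pos": TCP position; "tool_rot": TCP orientation; "force": force on the tool from outside, world axes, zero at the start; "wrist_torque": the same for the moment, N m; "finger_gap": opening from 0.0 (shut) to 1.0 (fully open).
Only numpy, scipy, OpenCV 4.12 (cv2) and the standard library are available. Lean on these libraries where they do the work, as an engineer would, in place of code of your own. Each camera call takes 0.05 s, during which the arm holds its last target.

TASK

Measure the longest of the three white cartons: lay it lengthwise on the gauge's dark pad, square and snug against the end stop, and let go of it. Then pull the gauge's sprung carriage out by its upright tab until the loose pointer that it pushes along is level with the carton's far end, hold it there for a moment, and ease the carriage all the way back without letting it snap, so that the pointer stays behind as the reading. Leave the other things on the counter where they are.

Things in the scene. Friction and masses are not known exactly. Their poses are not given: they have to be found in the camera images.
- gauge: slide gauge, fixed: aluminium base 150 (x) x 330 (y) x 12 mm high, origin at the centre of its underside, +y is the pulling direction. Carton pad on its top, x 0 to 60, y -48 to 157. On the line x = -45 run the rail (top z = 18), the carriage and, ahead of it on +y, the pointer block; on that line a spring case 56 x 56 mm, 62 high, stands at y = -162 to -106
- bed (a point): where the centre of the 150 mm carton belongs: on the pad's centre line, gauge x = 30, y = 25, z = 37 mm (pad top at z = 12); axes as the gauge's; the carton's long axis lies along y, either way round
- stop (a point): foot of the end stop's working face, on the pad's centre line, gauge x = 30, y = -50, z = 12 mm; the stop is an upright steel plate 70 mm wide (x), 12 thick, 40 high, whose face looks to +y along the pad; axes as the gauge's
- tab (a point): middle of the carriage's upright black tab, 50 mm above the counter; axes as the gauge's. The tab is 14 mm thick (y), 36 wide (x) and stands free from z = 30 to 72 mm on a low block 36 mm long (y); with the carriage home it is at gauge x = -45, y = -35 mm
- carriage (a joint): how far the carriage is pulled out along gauge +y, in m: 0 home, 0.155 at most. A spring pulls it home with 3 N at home, rising by 0.5 N per 10 mm (about 9 N at 0.115)
- marker (a joint): travel of the loose pointer block along the rail, gauge +y, in m, 0 to 0.155. It starts at 0.015 to 0.05, slides stiffly (2 N) and stays where it is left. The carriage meets it when both joints read the same, then pushes it ahead with the readings equal
- pointer (a point): tip of the pointer, a steel finger 4 mm wide (y) reaching from the pointer block (30 mm high) towards the pad, ending at gauge x = -7, z = 22 mm; the point lies in the middle of its width, the reading line; gauge y = -15 mm + marker; level with the far end of the 150 mm carton set against the stop (y = 100) at marker = 0.115; axes as the gauge's
- carton_long: the longest white carton (each has a grey band), 150 (x) x 50 (y) x 50 mm (z), origin at its centre, about 0.25 kg; starts lying on the counter. All three cartons look alike but for their length
- carton_mid: white carton 115 x 50 x 50 mm, origin at its centre, to be left
- carton_short: white carton 90 x 50 x 50 mm, origin at its centre, to be left
- bottle: amber bottle, 60 mm across, 130 mm high, origin at the centre of its underside, to be left
- jar: white jar, 66 mm across, 85 mm high, origin at the centre of its underside, to be left
- calculator: pocket calculator 140 x 85 x 18 mm, origin at the centre of its underside, to be left
- stapler: stapler 140 x 36 x 50 mm, origin at the centre of its underside, to be left
- spatula: spatula 180 mm long lying along its x, origin at about its middle, to be left
Things that resemble listed ones, but are neither listed nor needed, are in the scene too. What is shaped like the carton_long but turquoise is not meant.

How it is judged:
On the way, in this order (a step that is already met when the one before it is completed fails the run):
1. the longest carton lies on the pad, square (within 4 degrees) and snug against the end stop (gap under 5 mm), and the fingers have let go of it (x of carton_long in the frame of gauge between 0.018 and 0.042 m and y of carton_long in the frame of gauge between 0.021 and 0.03 m and z of carton_long in the frame of gauge between 0.032 and 0.042 m and angle between the x axis of carton_long and the y axis of gauge, either way round below 0.07 rad and contact force between the fingers and carton_long below 0.3 N and linear speed of carton_long below 0.01 m/s), for 0.3 s.
2. the carriage is pulled out and holds the pointer level with the carton's far end (within 4 mm) ((x of pointer in the frame of carton_long between 0.071 and 0.079 m or x of pointer in the frame of carton_long between -0.079 and -0.071 m) and x of carton_long in the frame of gauge between 0.018 and 0.042 m and y of carton_long in the frame of gauge between 0.021 and 0.03 m and z of carton_long in the frame of gauge between 0.032 and 0.042 m and angle between the x axis of carton_long and the y axis of gauge, either way round below 0.07 rad and value of joint carriage above 0.1 m), for 0.3 s.
At the end, for the whole second after the job is handed in: the longest carton lies on the gauge's pad, within 12 mm of the pad's centre line, within 4 degrees of square and within 5 mm of the end stop, at rest; the pointer's reading line is within 4 mm of level with the carton's far end; the carriage is fully home (within 4 mm) ((x of pointer in the frame of carton_long between 0.071 and 0.079 m or x of pointer in the frame of carton_long between -0.079 and -0.071 m) and x of carton_long in the frame of gauge between 0.018 and 0.042 m and y of carton_long in the frame of gauge between 0.021 and 0.03 m and z of carton_long in the frame of gauge between 0.032 and 0.042 m and angle between the x axis of carton_long and the y axis of gauge, either way round below 0.07 rad and value of joint carriage below 0.004 m and linear speed of carton_long below 0.01 m/s); the robot touches nothing.
It fails at once if the carriage is let go and snaps back (faster than 0.5 m/s) (velocity of joint carriage below -0.5 m/s).
It fails at once if another thing on the counter is moved by more than 30 mm (distance of any of carton_mid, carton_short, bottle, jar, calculator, stapler, spatula from where it was at the start of the episode above 0.03 m).
It also fails if it takes over 69 s, if anything falls off the work surface, if the arm or the gripper's body presses on something with over 40 N, if the wrist force passes 120 N, or if a joint passes its speed limit or range.

## Working session

There is one attempt and no reset: what is moved stays moved. The work goes in short steps, Python scripts to look and compute and a shell command to move; the robot and the scene stay as the last step left them, time stands still between calls to the robot, and variables do not carry over. Pictures are saved under pics/ and viewed, and the job is handed in when it is done.

```bash
ls; mkdir -p pics; python3 - <<'E'
from rig import ctrl, vision
import cv2
for n in ["scene","top","wrist"]:
    c=vision.get_calibration(n); print(n,c)
    cv2.imwrite(f"pics/{n}0.png",vision.capture(n))
s=ctrl.read_state(); print(s)
E
```

```text
pics
scene {'fov_y': 56.270231274849195, 'cx': 255.0371993892368, 'cy': 197.07118884014506, 'world_from_camera': array([[ 0.58815855, -0.4870753 ,  0.64562154,  1.12038429],
       [ 0.80872117,  0.34800252, -0.47419861, -0.56313741],
       [ 0.00629251,  0.80103177,  0.59858876,  0.66741234],
       [ 0.        ,  0.        ,  0.        ,  1.        ]])}
top {'fov_y': 45.88436184507007, 'cx': 252.41301425820959, 'cy': 194.69652911028794, 'world_from_camera': array([[ 0.02718739,  0.98639732, -0.16211471,  0.27562224],
       [-0.99953871,  0.02902098,  0.00895269, -0.08802722],
       [ 0.01353564,  0.16179653,  0.98673131,  1.3474275 ],
       [ 0.        ,  0.        ,  0.        ,  1.        ]])}
wrist {'fov_y': 59.02073453316771, 'cx': 253.9033723129744, 'cy': 194.23537189297477, 'world_from_camera': array([[-0.24813223, -0.91862693, -0.30749791,  0.07664943],
       [ 0.96872328, -0.23452327, -0.08108048, -0.62546535],
       [ 0.00236729, -0.31799906,  0.94808807,  0.37308606],
       [ 0.        ,  0.        ,  0.        ,  1.        ]])}
{'time_s': 0.15, 'joint_positions': array([-1.06039702e+00,  3.85382628e-01,  6.93494697e-03, -3.41494723e-04,
       -1.19398941e+00, -2.58626588e-01]), 'joint_vel': array([-0.0007231 , -0.00288636,  0.00426431,  0.00286047, -0.00060681,
        0.00043208]), 'tau': array([-2.11616889e-04, -3.92677796e+01,  1.88582897e+01,  4.18858990e+00,
       -3.36780788e-03,  6.85012047e-07]), 'tool_pos': array([ 0.15560124, -0.60480723,  0.19467097]), 'tool_rot': array([-1.25491623e-01,  9.92094327e-01,  8.20012639e-04, -1.60603236e-04]), 'force': array([-0.71888026, -0.35030295, -0.17555682]), 'wrist_torque': array([ 0.02711347, -0.04363935,  0.04634   ]), 'finger_gap': 1.004611652110822}
```

View pics/scene0.png

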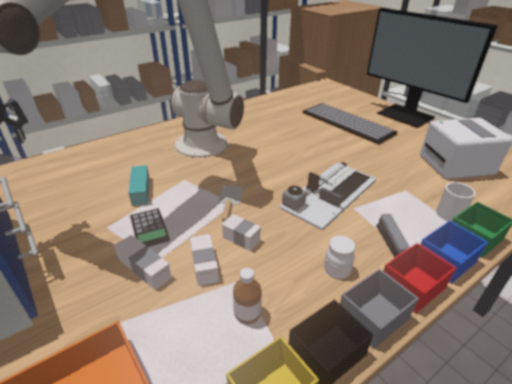

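View pics/top0.png

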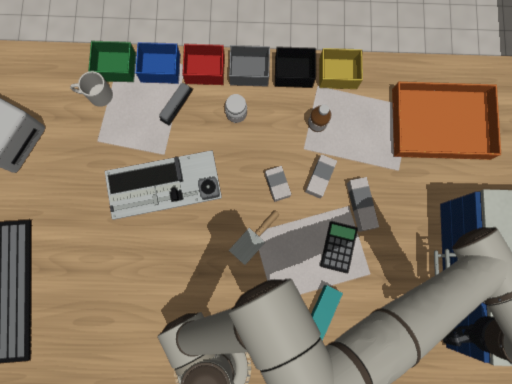

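View pics/wrist0.png

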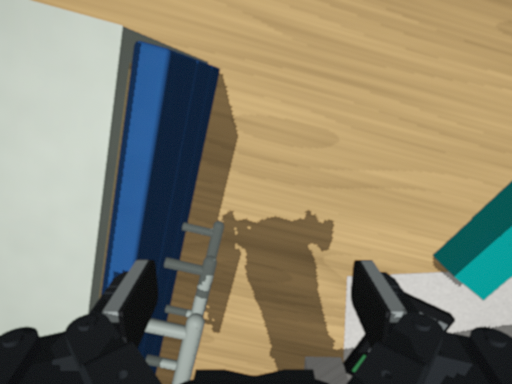

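```bash
python3 - <<'E'
import cv2
a=cv2.imread("pics/top0.png")
cv2.imwrite("pics/g0.png",cv2.resize(a[140:230,95:235],None,fx=5.5,fy=5.5,interpolation=cv2.INTER_CUBIC))
cv2.imwrite("pics/c0.png",cv2.resize(a[140:250,250:390],None,fx=5,fy=5,interpolation=cv2.INTER_CUBIC))
E
```

```text
(no output)
```

View pics/g0.png

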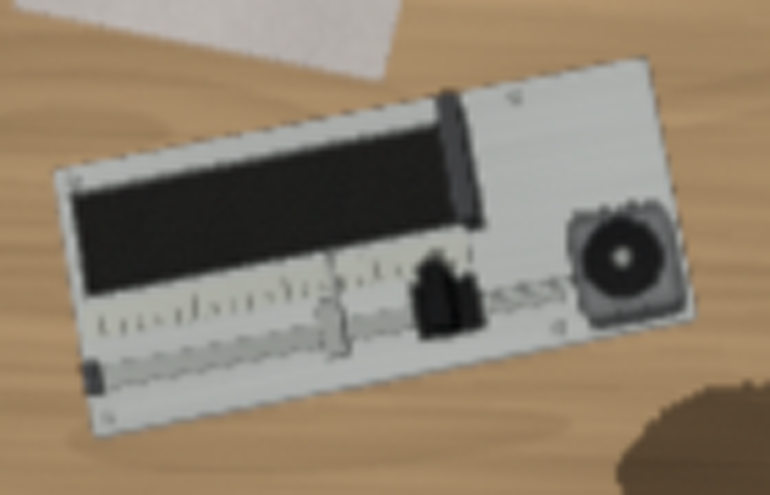

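View pics/c0.png

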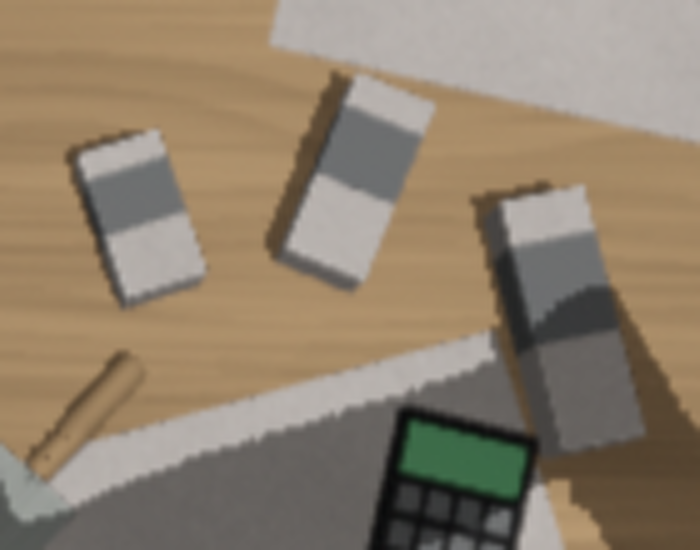

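```bash
cat > h.py <<'E'
import numpy as np, cv2
from rig import ctrl, vision
def ray(c,u,v,z):
    H=384; f=H/2/np.tan(np.radians(c['fov_y'])/2)
    d=np.array([(u-c['cx'])/f,-(v-c['cy'])/f,-1.0]); M=np.asarray(c['world_from_camera'])
    d=M[:3,:3]@d; o=M[:3,3]; return o+d*(z-o[2])/d[2]
def proj(c,p):
    H=384; f=H/2/np.tan(np.radians(c['fov_y'])/2); M=np.asarray(c['world_from_camera'])
    q=M[:3,:3].T@(np.asarray(p)-M[:3,3]); return np.array([c['cx']-f*q[0]/q[2], c['cy']+f*q[1]/q[2]])
E
python3 - <<'E'
from h import *
a=cv2.imread("pics/top0.png"); c=vision.get_calibration("top")
hsv=cv2.cvtColor(a,cv2.COLOR_BGR2HSV)
m=np.zeros((384,512),np.uint8); m[145:225,98:228]=(hsv[145:225,98:228,1]<70)*255
m[145:156,98:190]=0
m=cv2.morphologyEx(m,cv2.MORPH_CLOSE,np.ones((5,5)))
cs,_=cv2.findContours(m,cv2.RETR_EXTERNAL,cv2.CHAIN_APPROX_NONE)
k=max(cs,key=cv2.contourArea)
print(cv2.contourArea(k)); b=cv2.boxPoints(cv2.minAreaRect(k)); print("gauge px",b)
def rep(b,z):
    P=np.array([ray(c,u,v,z)[:2] for u,v in b]); print(P.round(4).tolist(), "ctr",P.mean(0).round(4))
    for i in range(4):
        d=P[(i+1)%4]-P[i]; print("  len %.4f ang %.2f"%(np.hypot(*d),np.degrees(np.arctan2(d[1],d[0]))))
rep(b,0.012)
man=lambda L,s,ox,oy:[((u+.5)/s-.5+ox,(v+.5)/s-.5+oy) for u,v in L]
print("gauge manual");rep(man([(55,170),(645,58),(692,318),(95,435)],5.5,95,140),0.012)
print("long");rep(man([(500,202),(585,186),(645,436),(562,453)],5,250,140),0.05)
print("mid");rep(man([(352,74),(434,102),(360,290),(280,255)],5,250,140),0.05)
print("stop top");rep(man([(437,95),(459,92),(483,226),(460,228)],5.5,95,140),0.052)
print("pad");rep(man([(75,195),(438,125),(452,226),(87,294)],5.5,95,140),0.012)
print("ptr",ray(c,*man([(333,258)],5.5,95,140)[0],0.022))
E
```

```text
5392.5
gauge px [[102.009056 170.54665 ]
 [212.32803  149.1946  ]
 [221.83655  198.32198 ]
 [111.51758  219.67403 ]]
[[0.5551, 0.3523], [0.6311, 0.0251], [0.4814, -0.0094], [0.4083, 0.3126]] ctr [0.519  0.1701]
  len 0.3360 ang -76.92
  len 0.1536 ang -167.02
  len 0.3302 ang 102.79
  len 0.1520 ang 15.17
gauge manual
[[0.5554, 0.3447], [0.6281, 0.0263], [0.484, -0.0051], [0.4113, 0.3118]] ctr [0.5197 0.1694]
  len 0.3265 ang -77.14
  len 0.1475 ang -167.69
  len 0.3251 ang 102.93
  len 0.1479 ang 12.85
long
[[0.5407, -0.3826], [0.5517, -0.4326], [0.4059, -0.4652], [0.3948, -0.4172]] ctr [ 0.4733 -0.4244]
  len 0.0512 ang -77.54
  len 0.1494 ang -167.39
  len 0.0493 ang 103.07
  len 0.1499 ang 13.34
mid
[[0.615, -0.2957], [0.5995, -0.3441], [0.4862, -0.3007], [0.5054, -0.2541]] ctr [ 0.5515 -0.2986]
  len 0.0508 ang -107.73
  len 0.1214 ang 159.07
  len 0.0505 ang 67.59
  len 0.1172 ang -20.80
stop top
[[0.5939, 0.1326], [0.5959, 0.121], [0.5237, 0.1045], [0.5223, 0.1165]] ctr [0.5589 0.1187]
  len 0.0118 ang -80.23
  len 0.0741 ang -167.10
  len 0.0121 ang 96.79
  len 0.0734 ang 12.64
pad
[[0.5419, 0.3327], [0.5869, 0.1379], [0.5308, 0.1273], [0.4876, 0.322]] ctr [0.5368 0.23  ]
  len 0.1999 ang -76.99
  len 0.0570 ang -169.20
  len 0.1995 ang 102.53
  len 0.0554 ang 11.18
ptr [0.50949856 0.18859356 0.022     ]
```

```bash
python3 -m creep '[[[346,187,0],-0.027],[[346,187,0],-0.027],[[346,187,0],-0.027],[[346,187,0],-0.027],[[346,187,0],-0.027],[[346,187,0],-0.027],[[346,187,0],-0.027],[[346,187,0],-0.027]]'
```

```text
time_s: 0.82
tool_pos: [0.4504, -0.4453, 0.1953]
tool_rot: [-0.112, 0.994, 0.0, -0.0]
force: [-0.3, -1.1, -0.4]
finger_gap: 1.001
```

```bash
python3 -m creep '[[[52,27,0],0],[[52,27,0],0],[[52,27,0],0],[[52,27,0],0]]'; python3 - <<'E'
from h import *
c=vision.get_calibration("wrist"); a=vision.capture("wrist"); cv2.imwrite("pics/w1.png",a); np.save("w1.npy",c['world_from_camera'])
t=vision.get_calibration("top"); b=vision.capture("top"); cv2.imwrite("pics/t1.png",b)
print(ctrl.read_state()['tool_pos'])
cv2.imwrite("pics/t1g.png",cv2.resize(b[140:230,95:235],None,fx=5.5,fy=5.5,interpolation=cv2.INTER_CUBIC))
E
```

```text
time_s: 1.15
tool_pos: [0.5014, -0.419, 0.1947]
tool_rot: [-0.113, 0.994, 0.0, -0.001]
force: [0.2, -0.8, -0.1]
finger_gap: 1.0
[ 0.49995257 -0.42015107  0.19524086]
```

View pics/w1.png

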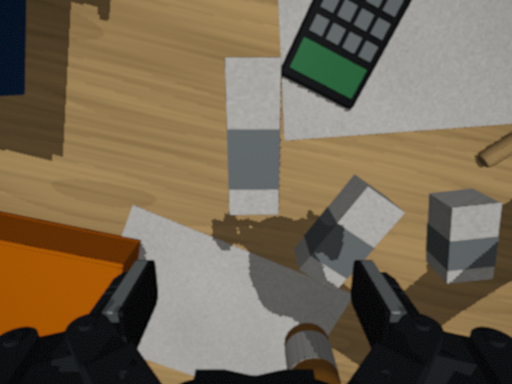

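```bash
python3 - <<'E'
from h import *
c=vision.get_calibration("wrist"); print(c['world_from_camera'][:3,3])
P=np.array([ray(c,u,v,.05)[:2] for u,v in [(225,58),(280,58),(279,214),(229.5,214)]]);print(P.round(4),P.mean(0))
for i in range(4):
    d=P[(i+1)%4]-P[i]; print(np.hypot(*d),np.degrees(np.arctan2(d[1],d[0])))
g=cv2.imread("pics/w1.png"); 
E
```

```text
[ 0.42052921 -0.438443    0.3738693 ]
[[ 0.4075 -0.4674]
 [ 0.3967 -0.4198]
 [ 0.5413 -0.3843]
 [ 0.5526 -0.4339]] [ 0.4745175  -0.42632624]
0.048813229361248746 102.7821830819877
0.1489376107821355 13.7825612429065
0.05082791187652843 -77.2436786775602
0.1488931190573171 -166.99246102912005
```

View pics/t1g.png

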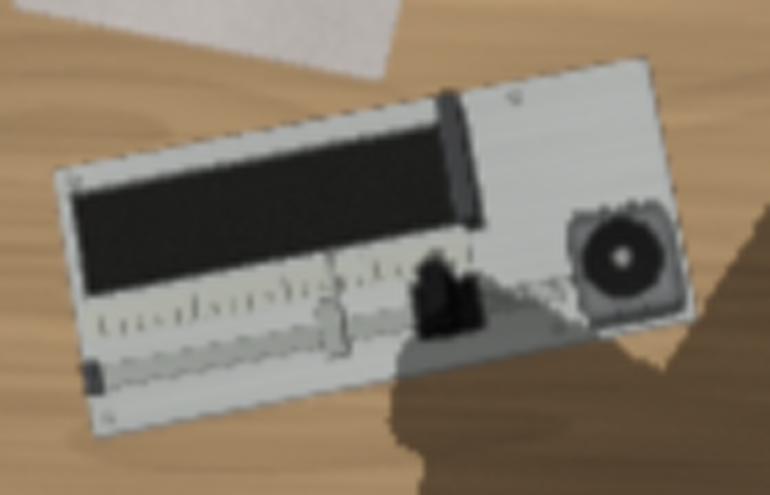

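```bash
python3 -m creep '[[[1,-1,-41],0],[[1,-1,-82],0],[[1,-1,-120],0],[[1,-1,-150],0],[[1,-1,-170],0],[[1,-1,-182],0],[[1,-1,-182],0]]'; python3 -m creep '[[[0,0,0],0],[[0,0,0],0],[[0,0,0],0],[[0,0,0],0],[[0,0,0],0],[[0,0,0],0]]' 0 30
```

```text
time_s: 1.83
tool_pos: [0.499, -0.4207, 0.0107]
tool_rot: [-0.111, 0.994, 0.002, -0.002]
force: [1.4, 1.2, 0.6]
finger_gap: 0.998
time_s: 2.33
tool_pos: [0.5025, -0.4209, 0.0147]
tool_rot: [-0.112, 0.994, -0.0, 0.001]
force: [-1.1, 1.2, 4.8]
finger_gap: 0.143
```

```bash
python3 - <<'E'
from h import *
a=vision.capture("wrist"); cv2.imwrite("pics/w2.png",a)
a=vision.capture("scene"); cv2.imwrite("pics/s2.png",cv2.resize(a[150:350,60:320],None,fx=3,fy=3))
s=ctrl.read_state();print(s['tool_pos'],s['finger_gap'],s['force'])
E
```

```text
[ 0.50241219 -0.4208737   0.01437537] 0.005155788725103886 [0.1774699  1.38307757 2.50832209]
```

View pics/w2.png

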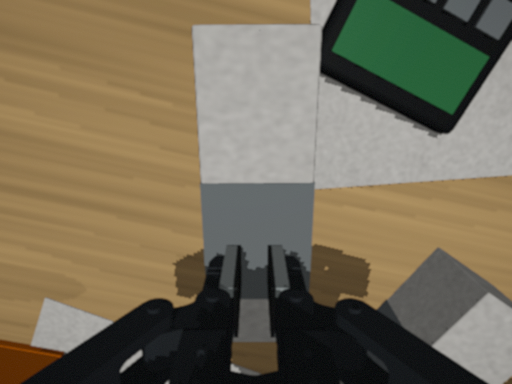

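View pics/s2.png

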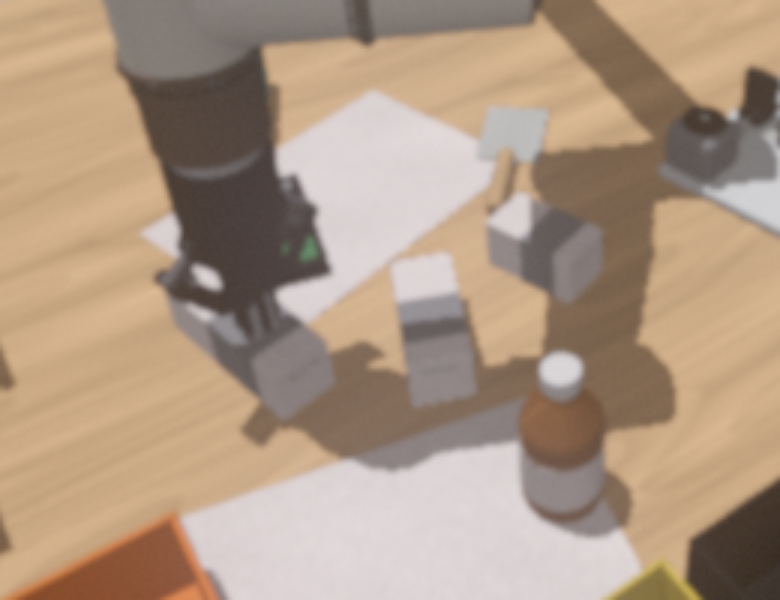

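```bash
python3 - <<'E'
from h import *
w=vision.get_calibration("wrist"); s=vision.get_calibration("scene")
print(w['world_from_camera'])
for z in (0.014,.03,.05,.06):
    p=[.5024,-.4209,z]; print(z,proj(w,p),(proj(s,p)-[60,150])*3)
P=np.array([ray(w,u,v,.05)[:2] for u,v in [(193,25),(321,25)]]);print(P,np.hypot(*(P[1]-P[0])))
st=ctrl.read_state();print(st)
E
```

```text
[[-2.22424214e-01 -9.23988319e-01 -3.11083680e-01  4.22708036e-01]
 [ 9.74949841e-01 -2.10970010e-01 -7.04589444e-02 -4.39068248e-01]
 [-5.26085385e-04 -3.18962759e-01  9.47767103e-01  1.92859776e-01]
 [ 0.00000000e+00  0.00000000e+00  0.00000000e+00  1.00000000e+00]]
0.014 [254.04524732 229.64664473] [267.88328007 358.39028013]
0.03 [254.04134611 242.21780546] [264.42827182 344.56275606]
0.05 [254.03543917 261.25223704] [259.99818996 326.83282336]
0.06 [254.03193319 272.54984065] [257.7352263  317.77606222]
[[ 0.40851484 -0.466153  ]
 [ 0.39768616 -0.41867173]] 0.04870041606826086
{'time_s': 2.4333, 'joint_positions': array([-4.50946946e-01,  5.99808326e-01, -1.23062320e-01,  1.62919937e-04,
       -8.46706891e-01, -8.94801655e-01]), 'joint_vel': array([-0.00353338,  0.00396412,  0.00028347,  0.00245996,  0.00028077,
       -0.00063798]), 'tau': array([-1.94712016e-01, -4.40398657e+01,  1.45232239e+01,  3.14946502e+00,
        1.10782839e-01,  1.11035374e-04]), 'tool_pos': array([ 0.50241219, -0.4208737 ,  0.01437537]), 'tool_rot': array([-1.12340122e-01,  9.93669624e-01, -3.77108186e-04,  4.82575306e-04]), 'force': array([0.1774699 , 1.38307757, 2.50832209]), 'wrist_torque': array([0.16976687, 0.07344557, 0.00940459]), 'finger_gap': 0.005155788725103886}
```

```bash
python3 - <<'E'
import cv2
a=cv2.imread("pics/w2.png"); cv2.imwrite("pics/w2z.png",cv2.resize(a[200:370,160:360],None,fx=3.5,fy=3.5,interpolation=cv2.INTER_CUBIC))
from h import *
a=vision.capture("scene"); cv2.imwrite("pics/s3.png",cv2.resize(a[220:300,100:190],None,fx=7,fy=7,interpolation=cv2.INTER_CUBIC))
E
```

```text
(no output)
```

View pics/w2z.png

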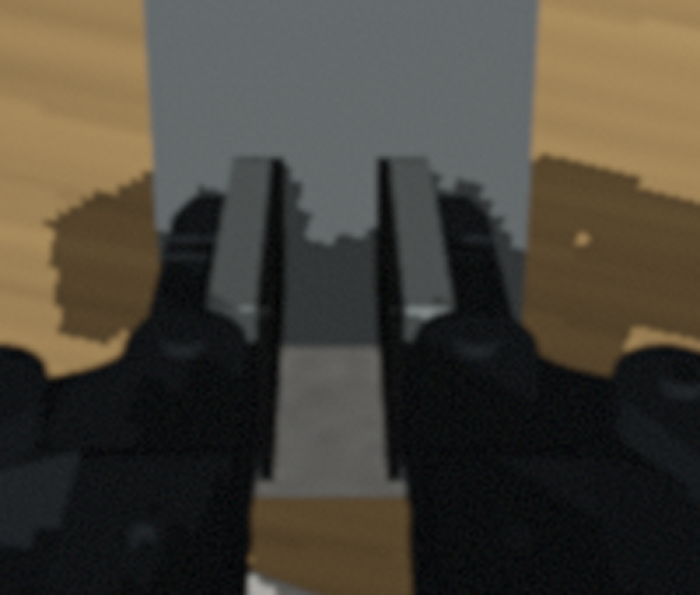

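View pics/s3.png

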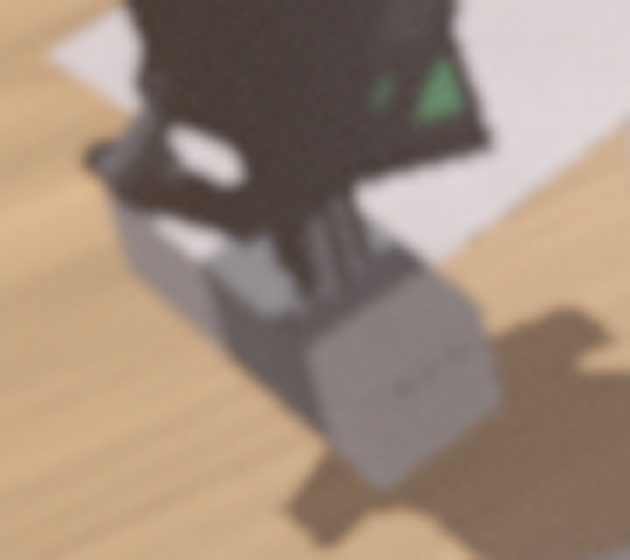

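```bash
python3 - <<'E'
from h import *
w=vision.get_calibration("wrist")
print(ray(w,254,245,.05), ray(w,254,245,.055))
E
python3 -m creep '[[[0,0,20],0],[[0,0,50],0],[[0,0,50],0],[[0,0,50],0],[[0,0,50],0],[[0,0,50],0],[[0,0,50],0],[[0,0,50],0]]' 1
```

```text
[ 0.49403386 -0.42289505  0.05      ] [ 0.49153836 -0.42346309  0.055     ]
time_s: 3.15
tool_pos: [0.5015, -0.4205, 0.0625]
tool_rot: [-0.112, 0.994, 0.001, -0.001]
force: [1.1, -0.0, 1.1]
finger_gap: 1.002
```

```bash
python3 -m creep '[[[1,0,-30],0],[[1,0,-55],0],[[1,0,-65],0],[[1,0,-65],0]]'; python3 - <<'E'
from h import *
a=vision.capture("wrist"); cv2.imwrite("pics/w4.png",a)
a=vision.capture("scene"); cv2.imwrite("pics/s4.png",cv2.resize(a[200:310,80:220],None,fx=5,fy=5,interpolation=cv2.INTER_CUBIC))
E
```

```text
time_s: 3.48
tool_pos: [0.5006, -0.4195, -0.0051]
tool_rot: [-0.112, 0.994, 0.002, -0.003]
force: [-0.1, -0.4, 0.7]
finger_gap: 0.999
```

View pics/w4.png

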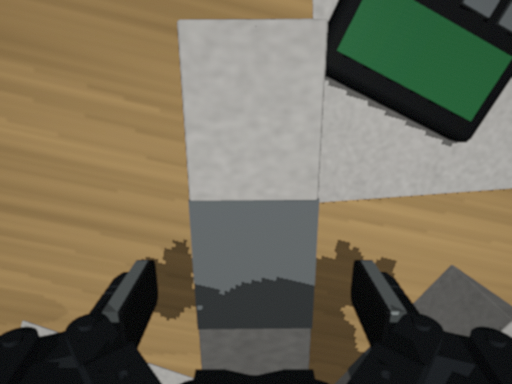

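View pics/s4.png

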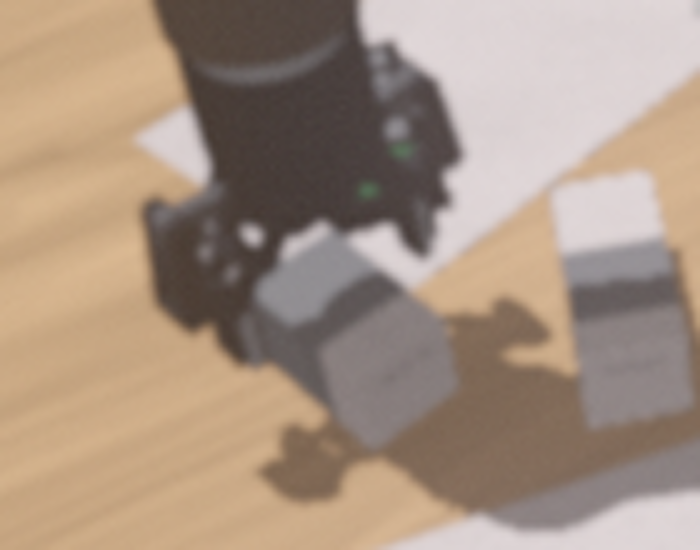

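```bash
python3 -m creep '[[[1,0,-10],0],[[1,0,-20],0],[[1,0,-22],0]]'; python3 -m creep '[[[1,0,0],0],[[1,0,0],0],[[1,0,0],0],[[1,0,0],0],[[1,0,0],0],[[1,0,0],0]]' 0 40
```

```text
time_s: 3.83
tool_pos: [0.5033, -0.4202, -0.0248]
tool_rot: [-0.112, 0.994, 0.001, -0.001]
force: [-1.0, 0.1, -0.5]
finger_gap: 0.999
time_s: 4.33
tool_pos: [0.5055, -0.4208, -0.0229]
tool_rot: [-0.112, 0.994, -0.0, 0.0]
force: [1.6, 1.8, 1.6]
finger_gap: 0.578
```

```bash
python3 -m creep '[[[0,0,20],0],[[0,0,60],0],[[0,0,100],0],[[0,0,140],0],[[0,0,160],0],[[0,0,160],0]]'; python3 - <<'E'
from h import *
s=ctrl.read_state();print(s['tool_pos'],s['force'])
w=vision.get_calibration("wrist");a=vision.capture("wrist"); cv2.imwrite("pics/w5.png",a)
E
```

```text
time_s: 4.83
tool_pos: [0.5077, -0.4228, 0.1429]
tool_rot: [-0.112, 0.994, -0.004, 0.005]
force: [0.2, -0.1, -2.5]
finger_gap: 0.574
[ 0.50767199 -0.42277693  0.14285121] [ 0.22475169 -0.06483234 -2.53139353]
```

View pics/w5.png

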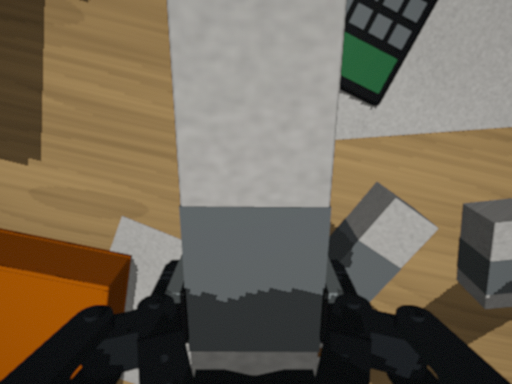

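```bash
python3 -m creep '[[[2,20,0],0.05],[[3,55,0],0.15],[[5,95,0],0.26],[[7,136,0],0.37],[[9,177,0],0.48],[[11,218,0],0.59],[[13,259,0],0.7],[[15,300,0],0.8]]'; python3 -m creep '[[[1,40,0],0.11],[[3,80,0],0.22],[[5,120,0],0.33],[[7,160,0],0.44],[[9,200,0],0.55],[[11,240,0],0.65],[[13,275,0],0.72],[[15,310,0],0.773]]'
```

```text
time_s: 5.55
tool_pos: [0.5175, -0.1187, 0.1335]
tool_rot: [-0.492, 0.871, 0.002, -0.002]
force: [1.7, 0.1, -2.7]
finger_gap: 0.58
time_s: 6.22
tool_pos: [0.5327, 0.1903, 0.1333]
tool_rot: [0.784, -0.621, -0.001, 0.003]
force: [0.6, -0.1, -3.0]
finger_gap: 0.578
```

```bash
python3 -m creep '[[[0,35,0],0],[[0,44,0],0],[[0,46,0],0],[[0,46,0],0],[[0,46,0],0],[[0,46,0],0]]'; python3 - <<'E'
from h import *
s=ctrl.read_state();print(s['tool_pos'],s['tool_rot'])
q=s['tool_rot'];print(np.degrees(2*np.arctan2(q[1],q[0]))-90)
a=vision.capture("top"); cv2.imwrite("pics/t6.png",a)
cv2.imwrite("pics/t6g.png",cv2.resize(a[120:240,95:235],None,fx=5,fy=5,interpolation=cv2.INTER_CUBIC))
a=vision.capture("wrist"); cv2.imwrite("pics/w6.png",a)
E
```

```text
time_s: 6.72
tool_pos: [0.5344, 0.2336, 0.1356]
tool_rot: [0.782, -0.623, -0.0, 0.001]
force: [0.5, -0.7, -3.5]
finger_gap: 0.58
[0.53441025 0.23360371 0.13559106] [ 7.82129498e-01 -6.23114883e-01 -3.55931234e-04  1.07882280e-03]
-167.08797544780194
```

View pics/t6g.png

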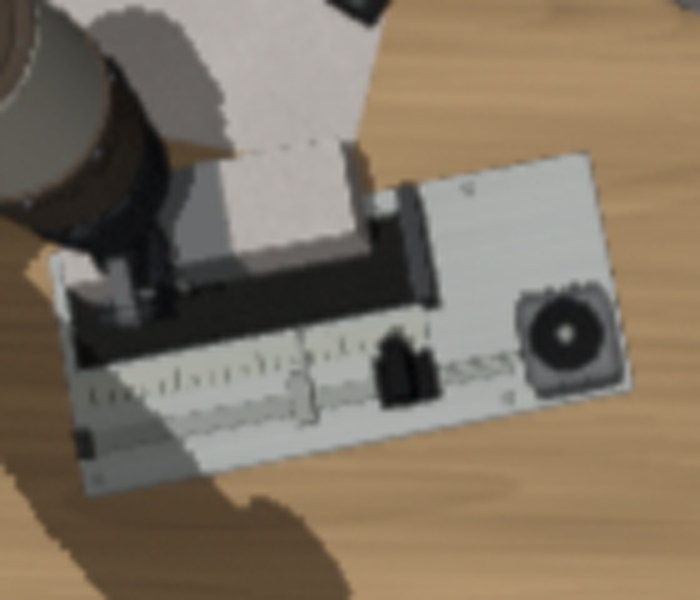

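View pics/w6.png

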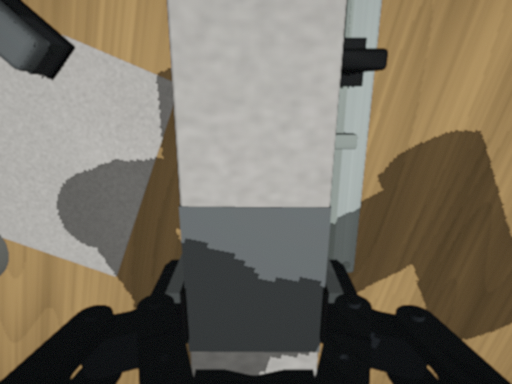

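```bash
cat >> h.py <<'E'
G0=np.array([.5195,.1697]); TH=np.radians(12.95)
def gf(p):
    d=np.asarray(p)[:2]-G0; c,s=np.cos(TH),np.sin(TH); return np.array([c*d[0]+s*d[1],-s*d[0]+c*d[1]])*1000
E
python3 - <<'E'
from h import *
c=vision.get_calibration("top")
man=lambda u,v,s,ox,oy:((u+.5)/s-.5+ox,(v+.5)/s-.5+oy)
for z in (.205,.21): print([gf(ray(c,*man(u,v,5,95,120),z)).round(1) for u,v in [(343,145),(358,248)]])
print("lower end", [gf(ray(c,*man(u,v,5,95,120),.16)).round(1) for u,v in [(369,240)]])
print("stop",[gf(ray(c,*man(u,v,5,95,120),.052)).round(1) for u,v in [(400,187),(424,306),(412,184),(437,306)]])
print(gf(ctrl.read_state()['tool_pos']))
E
```

```text
[array([ 48.8, -46.1]), array([ -6.5, -44.5])]
[array([ 47.3, -46.7]), array([ -7.7, -45.2])]
lower end [array([  8.1, -45. ])]
stop [array([ 63.5, -54.3]), array([ -9.2, -55.9]), array([ 63.9, -61.5]), array([-10.6, -63.3])]
[29.35397774 59.10881784]
```

```bash
python3 -m creep '[[[-1,5,-20],0],[[-1,5,-50],0],[[-1,5,-80],0],[[-1,5,-100],0],[[-1,5,-115],0],[[-1,5,-127],0],[[-1,5,-127],0],[[-1,5,-127],0]]'; python3 - <<'E'
from h import *
s=ctrl.read_state();print(s['tool_pos'],gf(s['tool_pos']))
a=vision.capture("top"); cv2.imwrite("pics/t7g.png",cv2.resize(a[120:240,95:235],None,fx=5,fy=5,interpolation=cv2.INTER_CUBIC))
a=vision.capture("scene"); cv2.imwrite("pics/s7.png",a);cv2.imwrite("pics/s7g.png",cv2.resize(a[140:240,260:400],None,fx=5,fy=5,interpolation=cv2.INTER_CUBIC))
a=vision.capture("wrist"); cv2.imwrite("pics/w7.png",a)
E
```

```text
time_s: 7.48
tool_pos: [0.534, 0.2394, 0.0094]
tool_rot: [0.782, -0.623, -0.0, 0.001]
force: [0.6, 0.5, -2.7]
finger_gap: 0.58
[0.53404738 0.23941008 0.00935698] [29.79946152 64.67699669]
```

View pics/t7g.png

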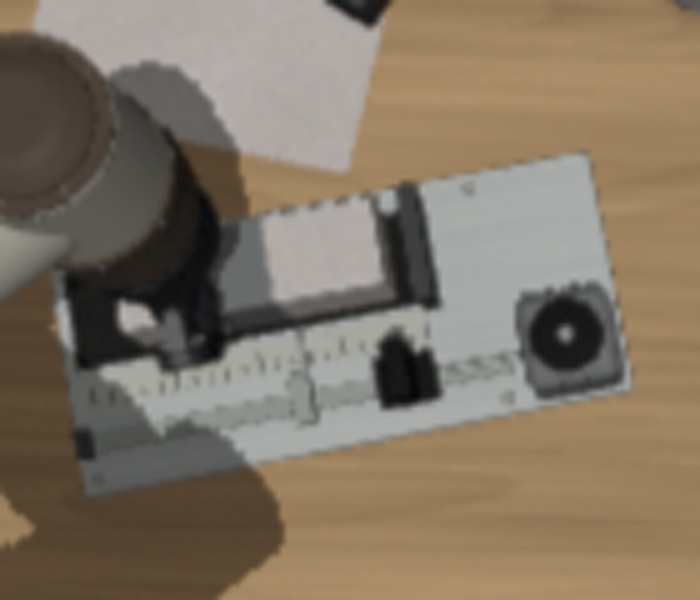

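View pics/s7g.png

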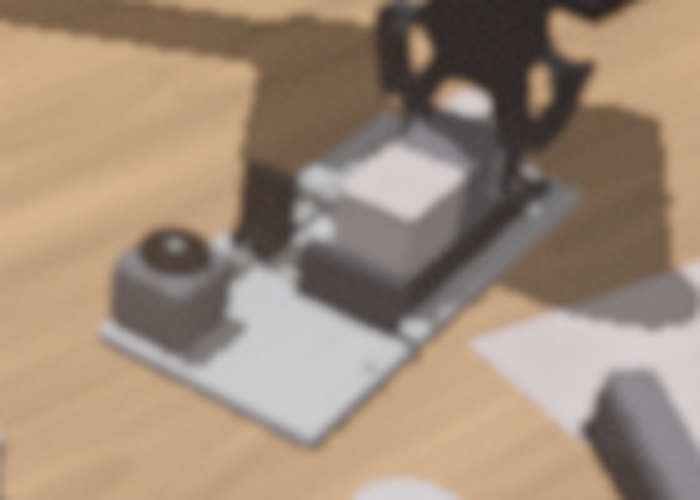

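View pics/w7.png

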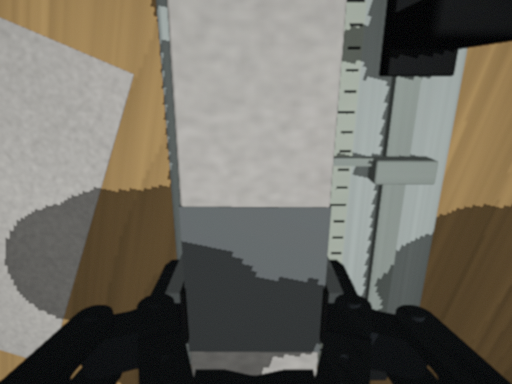

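```bash
python3 -m creep '[[[0,0,-8],0],[[0,0,-14],0],[[0,0,-17],0],[[0,0,-18],0],[[0,0,-18],0],[[0,0,-18],0]]'; python3 -m creep '[[[0,0,-1],0],[[0,0,-1],0],[[0,0,-2],0],[[0,0,-2],0]]'
```

```text
time_s: 8.13
tool_pos: [0.534, 0.2403, -0.0086]
tool_rot: [0.783, -0.622, 0.0, 0.0]
force: [0.2, 0.5, -3.1]
finger_gap: 0.579
time_s: 8.47
tool_pos: [0.5339, 0.2402, -0.0105]
tool_rot: [0.783, -0.622, -0.0, 0.0]
force: [0.8, -0.2, -3.6]
finger_gap: 0.58
```

```bash
python3 -m creep '[[[0,0,-1],0],[[0,0,-2],0],[[0,0,-3],0],[[0,0,-3],0],[[0,0,-3],0]]'
```

```text
time_s: 8.88
tool_pos: [0.5341, 0.2403, -0.0109]
tool_rot: [0.783, -0.622, 0.0, -0.0]
force: [-5.5, -1.5, 11.5]
finger_gap: 0.58
```

```bash
python3 -m creep '[[[0,0,2],0],[[0,-2,2],0],[[1,-4,2],0],[[1,-6,2],0],[[1,-6,2],0]]'; python3 -m creep '[[[0,-2,0],0],[[1,-3,0],0],[[1,-3,0],0]]'
```

```text
time_s: 9.3
tool_pos: [0.5361, 0.2349, -0.0109]
tool_rot: [0.783, -0.622, 0.0, -0.001]
force: [1.2, 1.9, 2.3]
finger_gap: 0.58
time_s: 9.55
tool_pos: [0.5367, 0.2317, -0.0109]
tool_rot: [0.783, -0.622, 0.0, -0.001]
force: [-1.0, 4.0, 5.4]
finger_gap: 0.578
```

```bash
python3 -m creep '[[[0,-1,0],0],[[0,-2,0],0],[[0,-2,0],0]]';python3 -m creep '[[[0,-1,0],0],[[0,-2,0],0],[[0,-2,0],0]]'
```

```text
time_s: 9.8
tool_pos: [0.5369, 0.23, -0.0109]
tool_rot: [0.783, -0.622, 0.0, -0.001]
force: [-0.3, 5.1, 5.0]
finger_gap: 0.584
time_s: 10.05
tool_pos: [0.537, 0.2291, -0.0108]
tool_rot: [0.783, -0.622, 0.0, -0.002]
force: [-1.7, 8.4, 3.9]
finger_gap: 0.579
```

```bash
python3 -m creep '[[[0,-2,0],0],[[0,-3,0],0],[[0,-3,0],0]]';  python3 - <<'E'
from h import *
s=ctrl.read_state();print(s['tool_pos'],gf(s['tool_pos']),s['force'])
a=vision.capture("top"); cv2.imwrite("pics/t8g.png",cv2.resize(a[120:240,95:235],None,fx=5,fy=5,interpolation=cv2.INTER_CUBIC))
a=vision.capture("scene"); cv2.imwrite("pics/s8g.png",cv2.resize(a[140:240,260:400],None,fx=5,fy=5,interpolation=cv2.INTER_CUBIC))
E
```

```text
time_s: 10.3
tool_pos: [0.537, 0.2291, -0.0106]
tool_rot: [0.783, -0.622, -0.0, -0.004]
force: [-5.0, 17.9, 4.5]
finger_gap: 0.581
[ 0.5369542   0.22910045 -0.01061192] [30.32195031 53.97816593] [-5.0221085  17.91045654  4.4992312 ]
```

View pics/t8g.png

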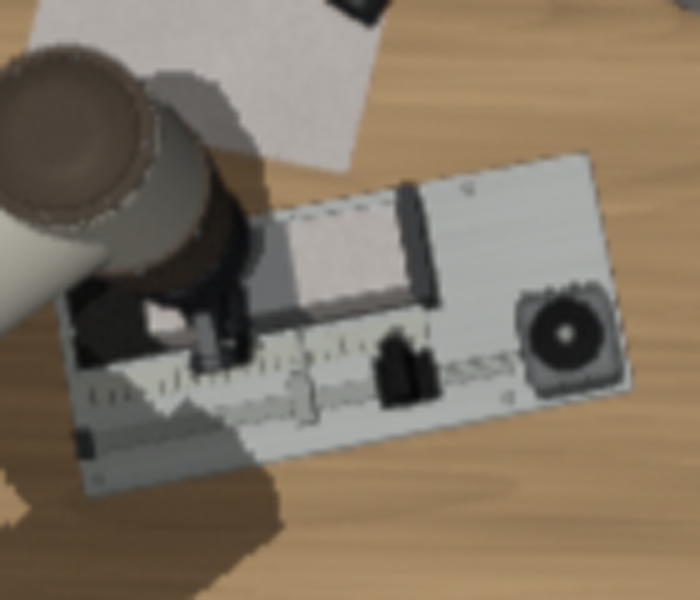

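View pics/s8g.png

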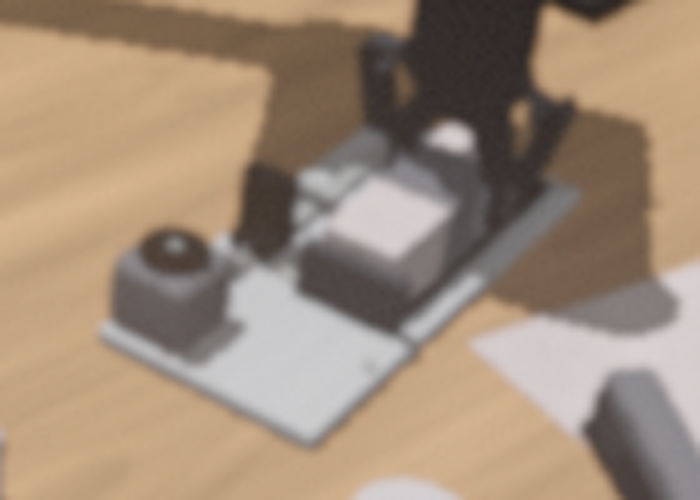

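```bash
python3 -m creep '[[[0,2,0],0],[[0,3,0],0]]'; python3 -m creep '[[[0,0,0],0],[[0,0,0],0],[[0,0,0],0],[[0,0,0],0],[[0,0,0],0]]' 0.8; python3 -m creep '[[[0,0,20],0],[[0,0,50],0],[[0,0,90],0],[[0,0,125],0],[[0,0,130],0],[[0,0,130],0]]'; python3 - <<'E'
from h import *
s=ctrl.read_state();print(s['tool_pos'],gf(s['tool_pos']),s['force'])
a=vision.capture("top"); cv2.imwrite("pics/t9.png",a);cv2.imwrite("pics/t9g.png",cv2.resize(a[120:240,95:235],None,fx=5,fy=5,interpolation=cv2.INTER_CUBIC))
np.save("w9.npy",vision.get_calibration("wrist")['world_from_camera']);a=vision.capture("wrist"); cv2.imwrite("pics/w9.png",a)
E
```

```text
time_s: 10.57
tool_pos: [0.5368, 0.229, -0.0109]
tool_rot: [0.783, -0.622, 0.0, -0.001]
force: [-0.0, 3.9, 5.3]
finger_gap: 0.576
time_s: 10.98
tool_pos: [0.5355, 0.2262, -0.012]
tool_rot: [0.782, -0.623, -0.0, 0.001]
force: [0.5, 0.7, -0.4]
finger_gap: 0.798
time_s: 11.48
tool_pos: [0.5375, 0.228, 0.1217]
tool_rot: [0.783, -0.623, 0.001, -0.003]
force: [-1.1, -0.5, -0.1]
finger_gap: 0.803
[0.53750783 0.22799071 0.12169875] [30.61280788 52.77257985] [-1.10454493 -0.52737317 -0.09593422]
```

View pics/t9g.png

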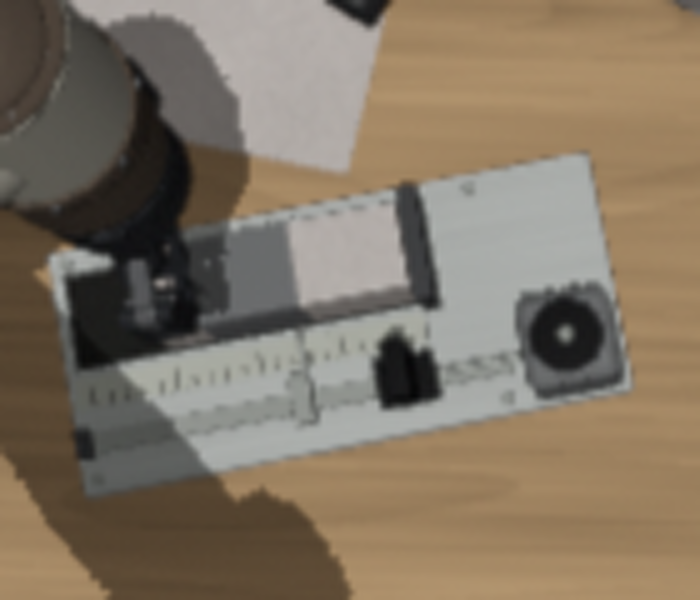

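View pics/w9.png

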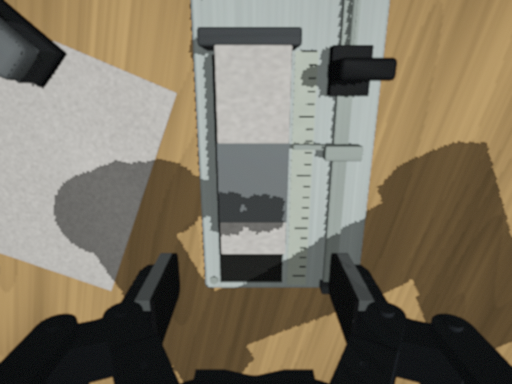

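```bash
python3 - <<'E'
from h import *
a=cv2.imread("pics/w9.png")
cv2.imwrite("pics/w9z.png",cv2.resize(a[10:300,190:410],None,fx=2.6,fy=2.06*1.0,interpolation=cv2.INTER_CUBIC) if 0 else cv2.resize(a[10:160,190:410],None,fx=3.5,fy=3.5,interpolation=cv2.INTER_CUBIC))
cv2.imwrite("pics/w9y.png",cv2.resize(a[140:300,190:410],None,fx=3.5,fy=3.5,interpolation=cv2.INTER_CUBIC))
E
```

```text
(no output)
```

View pics/w9z.png

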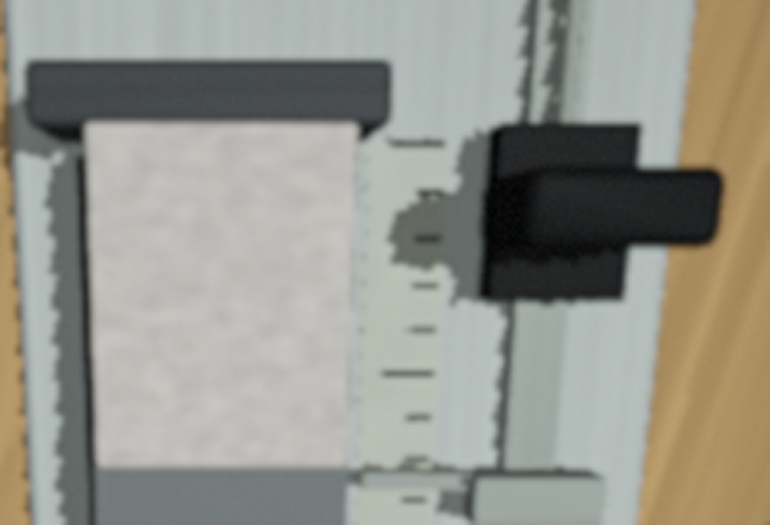

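View pics/w9y.png

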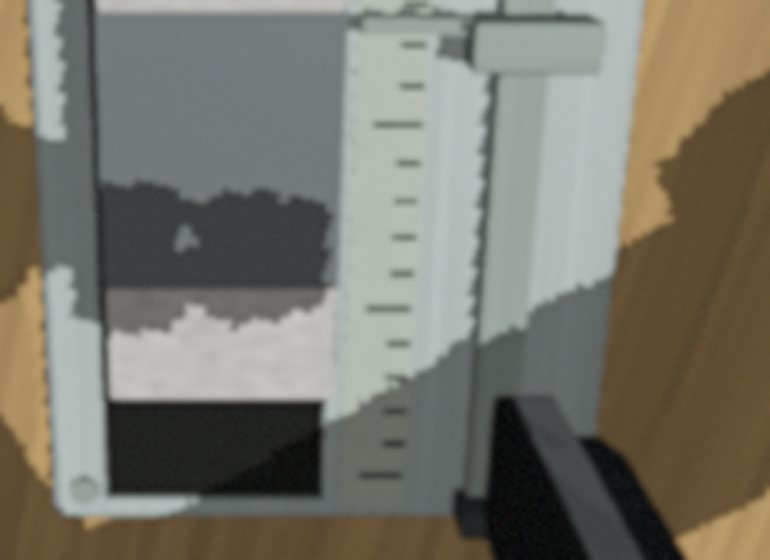

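```bash
python3 - <<'E'
from h import *
w=dict(vision.get_calibration("wrist"));print(np.abs(w['world_from_camera']-np.load("w9.npy")).max()); w['world_from_camera']=np.load("w9.npy")
A=lambda x,y,z:gf(ray(w,(x+.5)/3.5-.5+190,(y+.5)/3.5-.5+10,z)).round(1)
B=lambda x,y,z:gf(ray(w,(x+.5)/3.5-.5+190,(y+.5)/3.5-.5+140,z)).round(1)
print("pad end (y157,x0..60)",B(110,494,.012),B(322,494,.012))
print("base end y165",B(60,516,.012),B(450,516,.012))
print("carton stop end",A(84,122,.062),A(358,122,.062)," far",B(108,402,.062),B(333,402,.062))
print("stop top +y edge",A(30,122,.052),A(388,122,.052), "back",A(30,64,.052),A(388,64,.052))
print("tab top",A(530,172,.072),A(720,172,.072),A(530,242,.072),A(718,242,.072))
print("pointer",A(365,478,.022),A(365,488,.022), "block",A(475,475,.03),A(600,475,.03))
E
```

```text
0.003098650383579385
pad end (y157,x0..60) [ 61.4 155.4] [  2.5 155.4]
base end y165 [ 75.6 162.5] [-33.5 162.5]
carton stop end [ 55.  -51.2] [  5.  -51.2]  far [55.4 99.3] [ 5.3 99.3]
stop top +y edge [ 66.3 -52.1] [ -1.7 -52.1] back [ 65.8 -62.1] [ -1.3 -62.1]
tab top [-24.7 -42.1] [-58.2 -42.1] [-25.6 -30.4] [-59.4 -30.4]
pointer [-3.4 21.7] [-3.5 24. ] block [-27.4  19.5] [-55.7  19.5]
```

```bash
sed -i 's/^G0=.*/G0=np.array([.5195,.1697])+(np.array([[np.cos(np.radians(12.95)),-np.sin(np.radians(12.95))],[np.sin(np.radians(12.95)),np.cos(np.radians(12.95))]])@np.array([.0013,-.0018]))/' h.py
cat >> h.py <<'E'
def gw(x,y):
    c,s=np.cos(TH),np.sin(TH); return G0+np.array([c*x-s*y,s*x+c*y])/1000
E
python3 - <<'E'
from h import *
s=ctrl.read_state();print(s['tool_pos'],s['joint_positions'],gf(s['tool_pos']))
for p in [(-44.5,-35),(-44.5,80)]: print(gw(*p),(gw(*p)-s['tool_pos'][:2])*1000)
E
```

```text
Traceback (most recent call last):
  File "h.py", line 12, in gf
    d=np.asarray(p)[:2]-G0; c,s=np.cos(TH),np.sin(TH); return np.array([c*d[0]+s*d[1],-s*d[0]+c*d[1]])*1000
                                       ^^
NameError: name 'TH' is not defined
```

```bash
sed -i 's/; TH=np.radians(12.95)//' h.py; sed -i '2a TH=np.radians(12.95)' h.py
python3 - <<'E'
from h import *
s=ctrl.read_state();print(s['tool_pos'],s['joint_positions'],gf(s['tool_pos']))
for p in [(-44.5,-35),(-44.5,80)]: print(gw(*p),(gw(*p)-s['tool_pos'][:2])*1000)
E
```

```text
[0.5351454  0.2265974  0.11762293] [ 6.78685608e-01  3.78371839e-01 -2.10588066e-01 -8.44945088e-04
 -9.83427850e-01 -4.52025341e-01] [26.69821623 53.74412819]
[0.48564565 0.12415482] [ -49.4997422  -102.44257808]
[0.45987408 0.23622991] [-75.27131931   9.63251199]
```

```bash
python3 -m creep '[[[-5,-10,0],0.1],[[-12,-25,0],0.2],[[-19,-40,0],0.32],[[-26,-55,0],0.44],[[-33,-70,0],0.56],[[-40,-85,0],0.68],[[-47,-98,0],0.8],[[-50,-102,0],0.92]]' 1; python3 -m creep '[[[0,0,0],0.12],[[0,0,0],0.24],[[0,0,0],0.36],[[0,0,0],0.48],[[0,0,0],0.58],[[0,0,0],0.65],[[0,0,0],0.65],[[0,0,0],0.65]]'; python3 - <<'E'
from h import *
s=ctrl.read_state();print(s['tool_pos'],gf(s['tool_pos']),s['force'])
q=s['tool_rot'];print(np.degrees(2*np.arctan2(q[1],q[0]))-90)
np.save("w10.npy",vision.get_calibration("wrist")['world_from_camera']);a=vision.capture("wrist"); cv2.imwrite("pics/w10.png",a)
E
```

```text
time_s: 12.25
tool_pos: [0.4832, 0.1227, 0.1161]
tool_rot: [0.978, -0.208, -0.002, 0.002]
force: [0.4, 0.6, 0.9]
finger_gap: 1.001
time_s: 12.92
tool_pos: [0.4849, 0.1246, 0.1168]
tool_rot: [0.994, 0.112, -0.002, 0.001]
force: [0.4, -0.3, -0.8]
finger_gap: 1.003
[0.48493006 0.12459476 0.1167931 ] [-45.09880429 -34.41088419] [ 0.3534398  -0.32756079 -0.824584  ]
-77.16322845116939
```

View pics/w10.png

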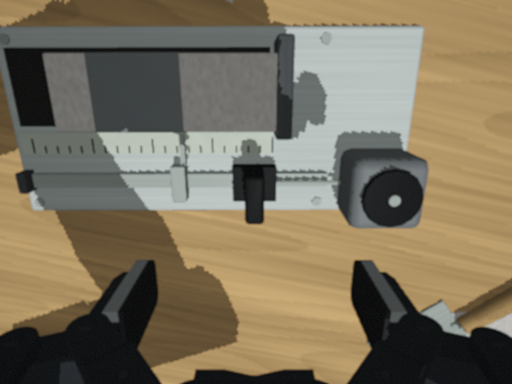

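```bash
python3 -m creep '[[[0,0,-35],0],[[0,0,-65],0],[[0,0,-85],0],[[0,0,-100],0],[[0,0,-110],0],[[0,0,-115],0],[[0,0,-115],0]]'; python3 - <<'E'
from h import *
s=ctrl.read_state();print(s['tool_pos'],gf(s['tool_pos']),s['force'])
a=vision.capture("wrist"); cv2.imwrite("pics/w11.png",a)
E
```

```text
time_s: 13.55
tool_pos: [0.485, 0.1246, 0.0021]
tool_rot: [0.994, 0.112, -0.002, 0.001]
force: [-0.5, 0.1, 0.0]
finger_gap: 0.998
[0.48499167 0.12462259 0.00206657] [-45.03252583 -34.39756703] [-0.50316896  0.09123195  0.02973449]
```

View pics/w11.png

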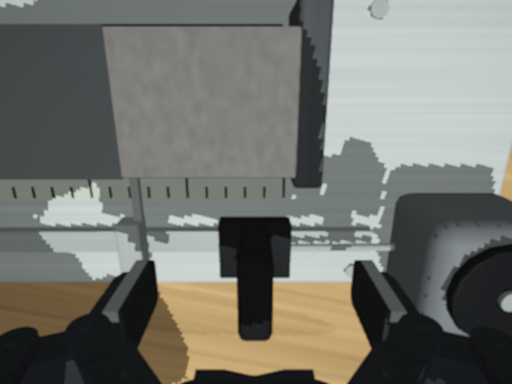

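Tab (col ~255) lies centred between the jaws and between the pad depths. Close.

```bash
python3 -m creep '[[[0,0,0],0],[[0,0,0],0],[[0,0,0],0],[[0,0,0],0],[[0,0,0],0],[[0,0,0],0],[[0,0,0],0],[[0,0,0],0]]' 0 70; python3 - <<'E'
from h import *
a=vision.capture("wrist"); cv2.imwrite("pics/w12.png",a)
s=ctrl.read_state();print(s['tool_pos'],gf(s['tool_pos']),s['force'],s['finger_gap'])
E
```

```text
time_s: 14.27
tool_pos: [0.4862, 0.1248, 0.004]
tool_rot: [0.994, 0.113, 0.0, 0.0]
force: [0.6, -2.7, 4.7]
finger_gap: 0.153
[0.48620135 0.12489288 0.00397469] [-43.79304015 -34.40524493] [ 0.51923914 -2.13437868  5.96263191] 0.15513558161004287
```

View pics/w12.png

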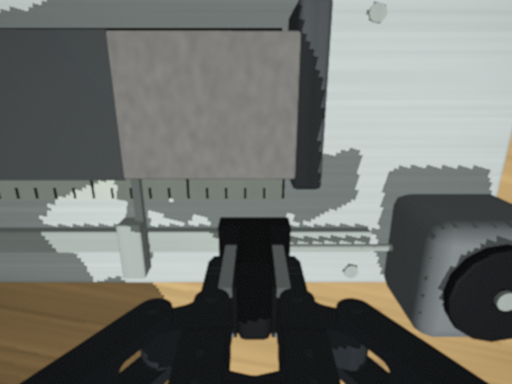

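```bash
python3 -m creep '[[[0,2,1],0],[[-2,8,2],0],[[-4,16,2],0],[[-6,25,2],0],[[-8,33,2],0],[[-9,40,2],0],[[-11,46,2],0],[[-11,50,2],0]]'; python3 -m creep '[[[-2,8,0],0],[[-4,16,0],0],[[-5,23,0],0],[[-7,30,0],0],[[-9,37,0],0],[[-10,44,0],0],[[-11,50,0],0],[[-12,52,0],0]]'; python3 -m creep '[[[0,0,0],0],[[0,0,0],0],[[0,0,0],0]]';  python3 - <<'E'
from h import *
np.save("w13.npy",vision.get_calibration("wrist")['world_from_camera'])
a=vision.capture("wrist"); cv2.imwrite("pics/w13.png",a)
s=ctrl.read_state();print(s['tool_pos'],gf(s['tool_pos']),s['force'],s['finger_gap'])
E
```

```text
time_s: 14.98
tool_pos: [0.4746, 0.1747, 0.0041]
tool_rot: [0.994, 0.113, -0.001, 0.001]
force: [4.1, -7.2, -5.2]
finger_gap: 0.151
time_s: 15.65
tool_pos: [0.4627, 0.2258, 0.0041]
tool_rot: [0.994, 0.113, -0.001, 0.001]
force: [9.1, -9.2, -7.8]
finger_gap: 0.148
time_s: 15.9
tool_pos: [0.4628, 0.2257, 0.0041]
tool_rot: [0.994, 0.113, -0.001, 0.001]
force: [7.7, -6.4, -7.5]
finger_gap: 0.152
[0.4627911  0.22568509 0.00407646] [-44.02027239  69.06966947] [ 7.13938564 -6.52491284 -6.70663576] 0.1481854178765563
```

View pics/w13.png

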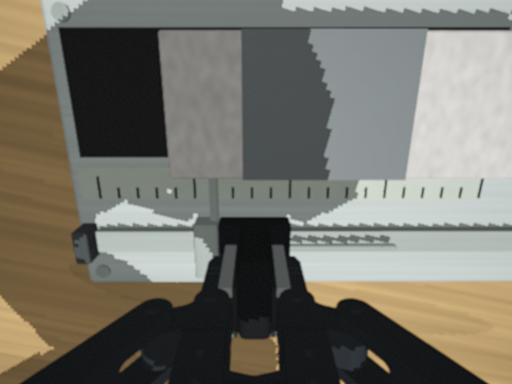

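```bash
python3 - <<'E'
from h import *
w=dict(vision.get_calibration("wrist")); w['world_from_camera']=np.load("w13.npy")
a=cv2.imread("pics/w13.png"); cv2.imwrite("pics/w13z.png",cv2.resize(a[130:240,140:260],None,fx=6,fy=5,interpolation=cv2.INTER_CUBIC))
for p,z in [((159,30),.062),((172,178),.062),((209,200),.022),((218,200),.022),((213,182),.022)]: print(p,gf(ray(w,*p,z)).round(1))
E
```

```text
(159, 30) [53.7 99.7]
(172, 178) [ 4.1 99.4]
(209, 200) [-18.8  91.7]
(218, 200) [-18.8  87.2]
(213, 182) [-9.4 89.3]
```

View pics/w13z.png

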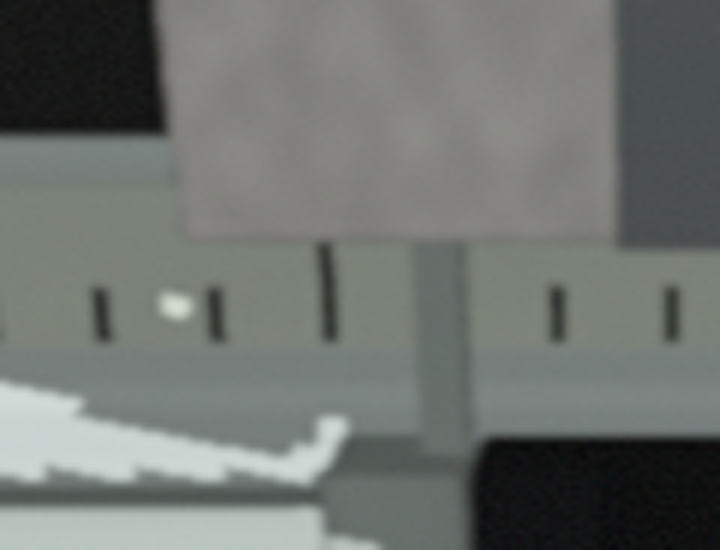

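```bash
python3 -m creep '[[[0,3,0],0],[[-1,6,0],0],[[-1,9,0],0],[[-1,11,0],0],[[-1,11,0],0],[[-1,11,0],0]]';  python3 - <<'E'
from h import *
np.save("w14.npy",vision.get_calibration("wrist")['world_from_camera'])
a=vision.capture("wrist"); cv2.imwrite("pics/w14.png",a)
s=ctrl.read_state();print(s['tool_pos'],gf(s['tool_pos']),s['force'],s['finger_gap'])
cv2.imwrite("pics/w14z.png",cv2.resize(a[10:260,150:300],None,fx=4,fy=2.4,interpolation=cv2.INTER_CUBIC))
E
```

```text
time_s: 16.45
tool_pos: [0.4605, 0.2354, 0.0041]
tool_rot: [0.994, 0.112, -0.002, 0.002]
force: [4.2, -8.5, -3.0]
finger_gap: 0.149
[0.46047608 0.23546504 0.00405884] [-44.08472039  79.11967146] [ 3.89559381 -8.16122843 -3.03360494] 0.14695722248071005
```

View pics/w14z.png

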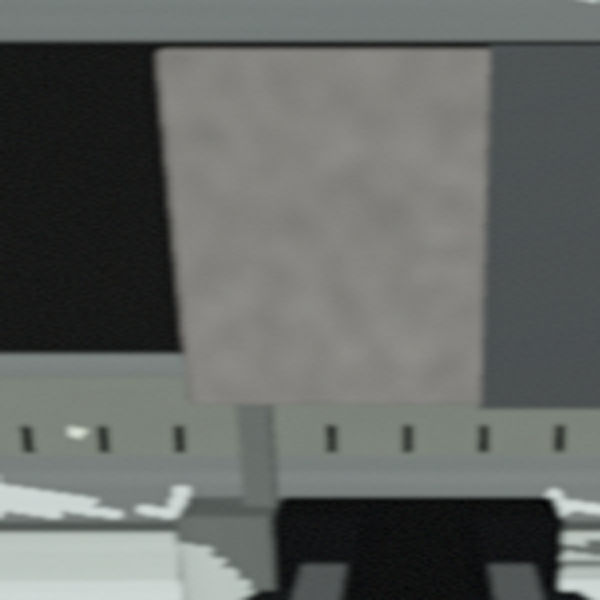

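```bash
python3 - <<'E'
from h import *
w=dict(vision.get_calibration("wrist")); w['world_from_camera']=np.load("w14.npy")
A=lambda x,y,z:gf(ray(w,(x+.5)/4-.5+150,(y+.5)/2.4-.5+10,z)).round(1)
print(A(156,50,.062),A(190,402,.062)," ptr",A(241,430,.022),A(274,430,.022),A(245,495,.022),A(278,495,.022))
t=vision.get_calibration("top"); a=vision.capture("top"); cv2.imwrite("pics/t14g.png",cv2.resize(a[120:240,95:235],None,fx=5,fy=5,interpolation=cv2.INTER_CUBIC))
a=vision.capture("scene"); cv2.imwrite("pics/s14g.png",cv2.resize(a[140:240,260:400],None,fx=5,fy=5,interpolation=cv2.INTER_CUBIC))
E
```

```text
[ 53.5 100.2] [  4.6 100.2]  ptr [-12.9 101. ] [-12.9  96.9] [-27.4 101.1] [-27.4  96.9]
```

View pics/s14g.png

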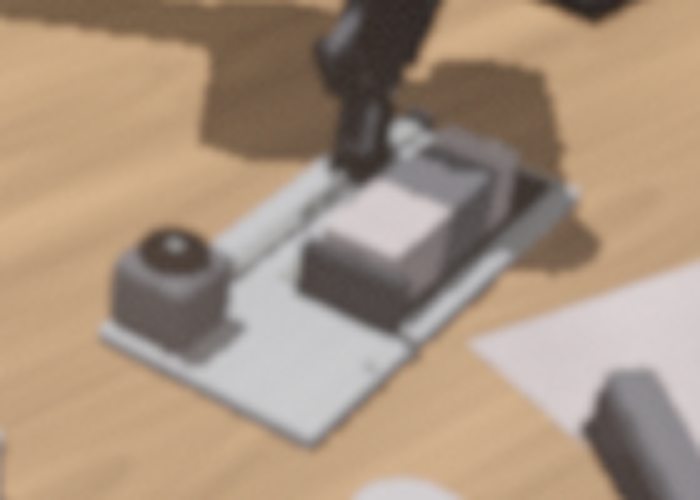

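```bash
python3 -m creep '[[[0,1,0],0],[[0,1,0],0],[[0,1,0],0],[[0,1,0],0],[[0,1,0],0],[[0,1,0],0]]';  python3 - <<'E'
from h import *
np.save("w15.npy",vision.get_calibration("wrist")['world_from_camera'])
a=vision.capture("wrist"); cv2.imwrite("pics/w15.png",a)
s=ctrl.read_state();print(s['tool_pos'],gf(s['tool_pos']),s['force'],s['finger_gap'])
cv2.imwrite("pics/w15z.png",cv2.resize(a[10:260,150:300],None,fx=4,fy=2.4,interpolation=cv2.INTER_CUBIC))
E
```

```text
time_s: 17.1
tool_pos: [0.4603, 0.2361, 0.0041]
tool_rot: [0.994, 0.112, -0.002, 0.002]
force: [3.2, -8.8, -3.0]
finger_gap: 0.153
[0.46030963 0.23611583 0.00405545] [-44.10109059  79.79120974] [ 3.24232215 -9.26621607 -2.12439923] 0.14834880879313686
```

View pics/w15z.png

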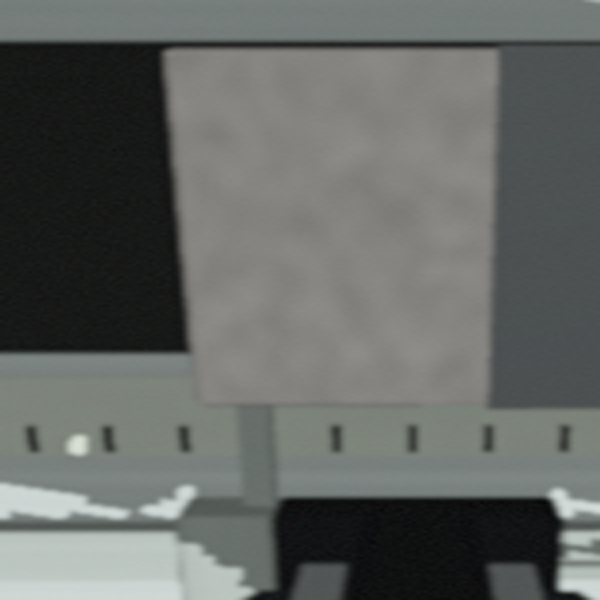

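```bash
python3 -m creep '[[[1,-3,0],0],[[2,-9,0],0],[[4,-16,0],0],[[5,-23,0],0],[[7,-30,0],0],[[9,-37,0],0],[[10,-43,0],0],[[11,-48,0],0]]'; python3 -m creep '[[[2,-7,0],0],[[3,-14,0],0],[[5,-21,0],0],[[6,-28,0],0],[[8,-35,0],0],[[9,-41,0],0],[[11,-46,0],0],[[12,-50,0],0]]'; python3 -m creep '[[[1,-4,0],0],[[2,-8,0],0],[[2,-11,0],0],[[2,-12,0],0],[[2,-12,0],0],[[2,-12,0],0]]';  python3 - <<'E'
from h import *
s=ctrl.read_state();print(s['tool_pos'],gf(s['tool_pos']),s['force'],s['finger_gap'])
a=vision.capture("wrist"); cv2.imwrite("pics/w16.png",a)
E
```

```text
time_s: 17.82
tool_pos: [0.4713, 0.1888, 0.0041]
tool_rot: [0.994, 0.112, -0.002, 0.001]
force: [2.0, -5.6, -4.1]
finger_gap: 0.154
time_s: 18.48
tool_pos: [0.4826, 0.1394, 0.0041]
tool_rot: [0.994, 0.112, -0.003, 0.001]
force: [-2.8, -4.7, -10.2]
finger_gap: 0.151
time_s: 18.98
tool_pos: [0.4852, 0.1285, 0.0042]
tool_rot: [0.994, 0.112, -0.002, 0.001]
force: [-1.2, -3.7, -18.5]
finger_gap: 0.153
[0.48523242 0.12846949 0.00421123] [-43.93580772 -30.70246962] [ -1.17380438  -3.71809501 -18.47886939] 0.15277954817287695
```

View pics/w16.png

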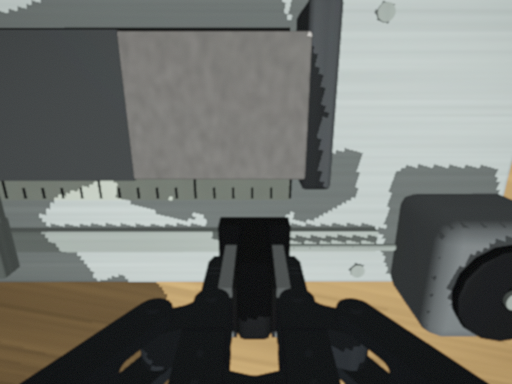

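```bash
python3 -m creep '[[[0,-1,-1],0],[[1,-3,-2],0],[[1,-4,-2],0],[[1,-4,-2],0]]'; python3 -m creep '[[[0,-1,0],0],[[0,-2,0],0],[[0,-2,0],0]]'
```

```text
time_s: 19.37
tool_pos: [0.4862, 0.1247, 0.0041]
tool_rot: [0.994, 0.113, -0.002, 0.001]
force: [-7.3, -4.4, -6.4]
finger_gap: 0.153
time_s: 19.62
tool_pos: [0.4864, 0.1246, 0.0041]
tool_rot: [0.994, 0.113, -0.001, -0.001]
force: [-9.5, 5.4, -7.3]
finger_gap: 0.153
```

```bash
python3 -m creep '[[[-1,1,-1],0],[[-1,1,-1],0],[[-1,1,-1],0]]'; python3 -m creep '[[[0,0,0],0],[[0,0,0],0],[[0,0,0],0],[[0,0,0],0],[[0,0,0],0],[[0,0,0],0]]' 0.8; python3 -m creep '[[[0,0,20],0],[[0,0,50],0],[[0,0,80],0],[[0,0,115],0],[[0,0,130],0],[[0,0,130],0]]';  python3 - <<'E'
from h import *
s=ctrl.read_state();print(s['tool_pos'],gf(s['tool_pos']),s['force'],s['finger_gap'])
np.save("w17.npy",vision.get_calibration("wrist")['world_from_camera'])
a=vision.capture("wrist"); cv2.imwrite("pics/w17.png",a)
cv2.imwrite("pics/w17z.png",cv2.resize(a[10:230,0:300],None,fx=2.6,fy=2.6,interpolation=cv2.INTER_CUBIC))
E
```

```text
time_s: 19.87
tool_pos: [0.4863, 0.1247, 0.0041]
tool_rot: [0.994, 0.113, -0.0, 0.0]
force: [-8.2, -1.1, -2.8]
finger_gap: 0.148
time_s: 20.37
tool_pos: [0.4879, 0.1248, 0.0031]
tool_rot: [0.994, 0.113, 0.001, -0.0]
force: [-0.2, -0.4, -0.7]
finger_gap: 0.799
time_s: 20.87
tool_pos: [0.49, 0.1256, 0.1372]
tool_rot: [0.994, 0.113, 0.005, -0.002]
force: [0.4, 0.4, 0.2]
finger_gap: 0.798
[0.490028   0.12563171 0.13719219] [-39.89814464 -34.54276643] [0.37164956 0.36288788 0.23389659] 0.7981342227995164
```

View pics/w17.png

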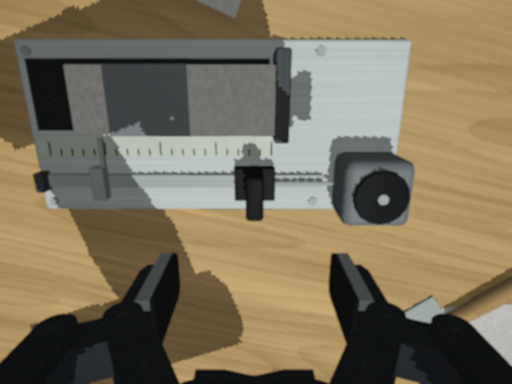

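View pics/w17z.png

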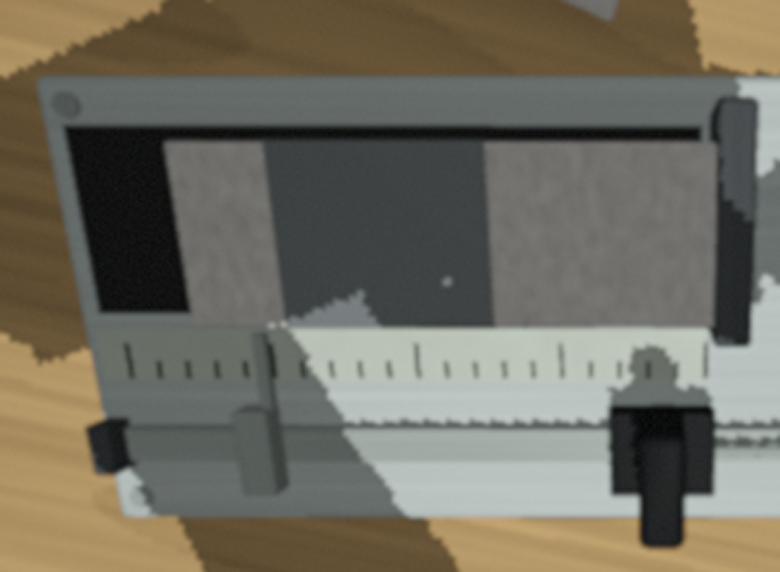

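```bash
python3 - <<'E'
from h import *
w=dict(vision.get_calibration("wrist")); w['world_from_camera']=np.load("w17.npy")
A=lambda x,y,z:gf(ray(w,(x+.5)/2.6-.5,(y+.5)/2.6-.5+10,z)).round(1)
print("far",A(165,143,.062),A(191,323,.062),"stop end",A(716,143,.062),A(714,325,.062))
print("ptr",A(258,365,.022),A(272,365,.022),"tick",A(272,360,.012),A(705,360,.012))
print("tab top",A(643,440,.072),A(684,440,.072))
E
python3 -m creep '[[[-10,0,30],0],[[-30,0,60],0],[[-40,0,70],0],[[-40,0,70],0],[[-40,0,70],0],[[-40,0,70],0]]'; python3 - <<'E'
from h import *
a=vision.capture("top"); cv2.imwrite("pics/t18.png",a); cv2.imwrite("pics/t18g.png",cv2.resize(a[120:240,95:235],None,fx=5,fy=5,interpolation=cv2.INTER_CUBIC))
E
```

```text
far [53.4 99.8] [  5.  100.7] stop end [ 53.4 -49.1] [  4.5 -49.5]
ptr [-14.7 101.7] [-14.7  97. ] tick [-14.8 101.2] [-14.7 -49.5]
tab top [-27.  -29.2] [-27.  -40.9]
time_s: 21.42
tool_pos: [0.4464, 0.1239, 0.2008]
tool_rot: [0.994, 0.113, -0.001, 0.001]
force: [1.3, 0.3, -0.2]
finger_gap: 0.799
```

View pics/t18.png

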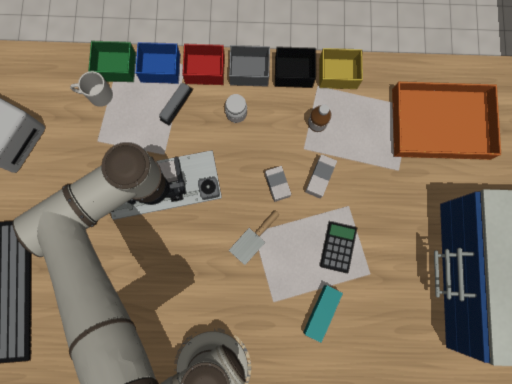

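View pics/t18g.png

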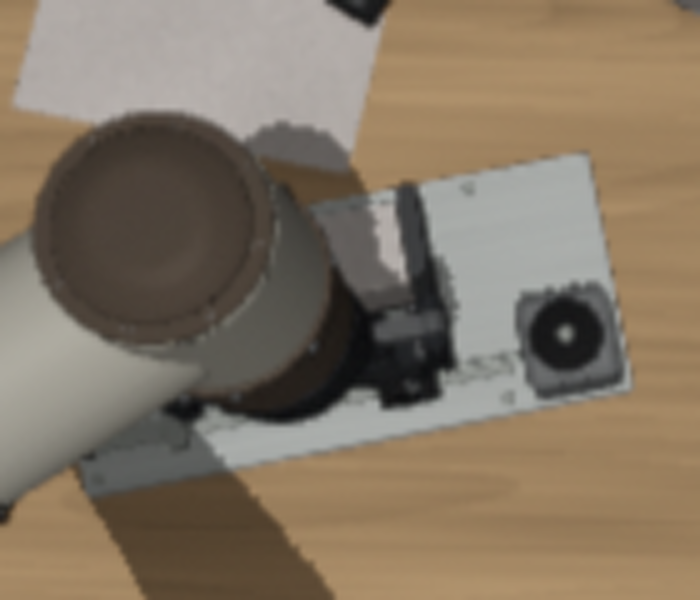

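```bash
python3 - <<'E'
from rig import ctrl
print(ctrl.finish_job())
E
```

```text
the job is handed in; nothing more can be done
None
```

The longest carton is measured: it lies on the pad against the end stop, the pointer is left at its far end, and the carriage is back home. I handed the job in at about 21.5 s of the 69 s; no verdict is given, so the results below are my own camera readings.

- **Placing:** I slid the carton along the pad until it met the stop (about 18 N), released it, and lifted clear.
- **Measuring:** I gripped the tab and pulled the carriage out about 114 mm by tool travel. I held it there, then eased it home at about 0.1 m/s while still gripping.

Last checks, from the wrist camera in the gauge frame:

| Check | Measured | Wanted |
|---|---|---|
| Carton across the pad | centre x about 29 mm | 30 mm, within 12 |
| Carton ends | y about -49 and 100 mm, against the stop | -50 and 100 mm |
| Carton squareness | about 1° or less | within 4° |
| Pointer reading line | y about 99.4 mm, under 1 mm short of the carton's far end | within 4 mm |
| Tab (carriage home) | y about -35 mm | -35 mm |
| Tool force after letting go | about 0.4 N, touching nothing | no contact |
| Other things on the counter | no visible shift in the top picture, though the arm hid part of it | under 30 mm |

Two things did not go as expected:
- **First grasp missed:** the fingers closed on top of the carton, pressing with about 5 N and without visibly moving it. The finger ends stand about 36 mm higher than the reported tool position, so I corrected for that by sight from then on.
- **Gauge position:** my first estimate from the top camera was about 2 mm off the wrist view, and I used the wrist view after that.

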